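Make up two weld-on part kits

ROBOT

A 7-joint arm with a two-finger parallel gripper is mounted at the origin on the work surface. World frame = base frame: x ahead of the robot, y to its left, z up, the work surface at z = 0. Lengths are in mm, angles in rad, forces in N, time in s.
With the tool pointing down it reaches from about 400 to 925 mm from the base axis. Payload 4.1 kg.
Tool frame: the origin (TCP) lies midway between the tips of the shut fingers; the grasp point (between the pads) lies 19 mm behind it (tcp_to_grasp is the distance from the TCP to the grasp point, in mm); z points along the fingers, x is the direction in which the jaws open and shut, and the axes are right-handed (so a half turn about z gives the same grasp; the last joint's range is limited). The gripper opens to 85 mm and grips with 20 to 120 N. Pads are 22 mm wide; open, the fingers measure 114 mm over their backs; the gripper's body (76 mm by 85 mm) begins 54 mm behind the grasp point. The pads swing forward as they close: fully open they stand 13 mm farther back than shut.
Start: joints at [1.216, 0.398, 0.045, 1.537, -0.019, 1.207, -0.051], TCP at [164.498, -628.875, 231.347] pointing down, gripper open.
Joint ranges: [-2.82, 2.82], [-0.49, 2.23], [-1.37, 1.46], [0, 2.46], [-1.36, 4.5], [0.23, 2], [-2.94, 2.94]. Speed limits (rad/s): [2.57, 2.57, 3.14, 3.14, 3.14, 3.14, 3.14].

INTERFACE

Orientations are given as a 3x3 rotation matrix whose columns are the frame's x, y, z axes.
In Python, from workcell import move_pose, servo_line, goto_joints, grip, sleep, inverse_kinematics, read_state, snapshot, IKError, finish_job, tcp_to_grasp gives the robot as it stands. Calls block until the motion is done:
- move_pose(position, orientation): joint-space move of the TCP to a pose.
- servo_line(position, v=150, attitude=None): straight line of the TCP; attitude=None keeps the orientation; v is the mean speed in mm/s.
- goto_joints(angles): joint-space move.
- grip(opening): opening from 0.0 (shut) to 1.0 (fully open); the grip force is fixed at half the most; returns when the fingers have stopped.
- sleep(seconds).
- inverse_kinematics(position, orientation): joint angles nearest the present ones, or None.
- read_state(): the state.
- snapshot(name): name is "scene" or "top" or "wrist"; returns a dict with "image" (480x640x3 uint8, blue, green, red), "depth" (480x640 float32, mm along the optical axis (not along the pixel's ray), 0 where there is no reading), "vfov" (degrees; the focal length in pixels is half the picture's height over the tangent of half this angle, whatever the lens; pixels are square), "cx", "cy" (the principal point, pixels), "R" (3x3) and "t" (3): a world point X has camera coordinates R X + t. Camera axes: x right, y down, z forward; pixel columns grow to the right and rows downward; lengths in mm; the calibration is good to about 2 mm. A picture is of the moment at which its call begins.
A pose or a line that the arm cannot do raises IKError and nothing moves.
- finish_job(): hands the job in, once; it reports no verdict.
The state is a dict: "t": time; "q": joint angles; "qd": joint speeds; "joint_torque": joint torques, N m; "eef_pos": TCP position; "ee_rot": TCP orientation; "ft_force": force on the tool from outside, world axes, zero at the start; "moment": the same for the moment, N m; "finger_gap": opening from 0.0 (shut) to 1.0 (fully open).
Only numpy, scipy, OpenCV 4.12 (cv2) and the standard library are available. Lean on these libraries where they do the work, as an engineer would, in place of code of your own. Each camera call takes 0.05 s, during which the arm holds its last target. There are 200 camera calls.

TASK

Make up two welding kits from the stock on the bench, one part to a compartment. Into the three-compartment tray go the base plate with the stud, in the middle compartment, and the hollow round pipe and the U-channel, one at each end, either way round; into the two-compartment tray go the flange and the square tube, either way round. Set every part down upright as it stands now, flat on the tray's floor, and leave the solid round bar standing where it is.

Things in the scene. Friction and masses are not known exactly. Their poses are not given: they have to be found in the camera images.
- pipe_mid (a point): Offcut of round steel pipe standing on end, open at both ends (a hole through it is seen from above): 38 mm outside diameter, 4 mm wall, 70 mm tall, 0.24 kg. Its point lies on its upright axis, half-way up; z is up.
- square_tube_mid (a point): Offcut of square steel tube standing on end, open at both ends: 40 x 40 mm outside, 4 mm wall, 60 mm tall, 0.27 kg. Its point lies on its upright axis, half-way up; z is up. x and y are square to its faces.
- channel_mid (a point): Offcut of steel U-channel standing on end, so that it shows a U from above: 50 mm over the outsides of its two flanges (along y), 36 mm deep (along x), 5 mm thick, 55 mm tall, 0.24 kg. Its web is on the +x side and the U opens to -x. Its point is the middle of this 36 x 50 x 55 mm outline; z is up.
- flange_mid (a point): Steel pipe flange lying on its face with the neck up: round disc of 62 mm diameter, 10 mm thick, with four small bolt holes, and on it a hollow round neck of 36 mm diameter that reaches to 55 mm above its underside (grip the neck), 0.38 kg. Its point lies on its axis, 27.5 mm above its underside; z is up.
- stud_plate_mid (a point): Rectangular steel base plate lying flat, 60 mm (along y) x 50 mm (along x), 8 mm thick, with a solid upright threaded stud of 20 mm diameter in its middle that reaches to 60 mm above the underside (grip the stud), 0.30 kg. Its point lies on the stud's axis, 30 mm above its underside; z is up.
- round_bar_mid (a point): Offcut of solid round steel bar standing on end (plain closed top, no hole): 38 mm diameter, 70 mm tall, 0.6 kg. Not part of either kit. Its point lies on its upright axis, half-way up; z is up.
- tray3: Fixed open kit tray of folded sheet metal with THREE equal compartments in a row: 250 mm long (along its x), 98 mm wide (along y), 20 mm high, walls, dividers and floor 4 mm thick; each compartment is 78 mm (x) by 90 mm (y) inside, centred at x = -82, 0 and +82 mm. A 12 mm wide flat lip at rim height runs along each long side. Its origin is under its centre, on the bench; z is up.
- tray2: Fixed open kit tray of folded sheet metal with TWO equal compartments in a row: 168 mm long (along its x), 98 mm wide (along y), 20 mm high, walls, dividers and floor 4 mm thick; each compartment is 78 mm (x) by 90 mm (y) inside, centred at x = -41 and +41 mm. The same lips. Its origin is under its centre, on the bench; z is up.
Mind the look-alikes: they are no part of the job. Leave any blue or green look-alike of the part that bears stud_plate_mid alone. Leave any brown or green look-alike of the part that bears square_tube_mid alone.

How it is judged:
By the outcome, as a careful person would: the job done as asked, in the order asked, and still so for the second after the job is handed in, with the robot touching nothing.
It also fails if it takes over 136 s, if anything falls off the work surface, if the arm or the gripper's body presses on something with over 40 N, if the wrist force passes 120 N, or if a joint passes its speed limit or range.

## Working session

There is one attempt and no reset: what is moved stays moved. The work goes in short steps, each a Python script; the robot and the scene stay as the last script left them, time stands still between calls to the robot, and variables do not carry over. Pictures are saved under pics/ and viewed, about 12 in all and at most 16, crops included, and the job is handed in when it is done.

```bash
ls; mkdir -p pics
python3 - <<'E'
from workcell import *
import cv2,numpy as np,pickle
d={}
for n in ("scene","top","wrist"):
    s=snapshot(n);d[n]=s;cv2.imwrite(f"pics/{n}0.png",s["image"]);print(n,s["vfov"],s["cx"],s["cy"],np.round(s["R"],3).tolist(),np.round(s["t"],1))
    print((s["depth"]>0).mean())
pickle.dump(d,open("s0.pkl","wb"))
st=read_state();print(st["t"],st["eef_pos"],np.round(st["ee_rot"],3).tolist(),st["finger_gap"],tcp_to_grasp)
E
```

```text
pics
scene 50.393896463528264 323.514244167553 238.34741319363548 [[-0.227, 0.974, 0.003], [0.787, 0.185, -0.588], [-0.573, -0.132, -0.809]] [ 135.9 -404.8 1388.9]
0.9960677083333334
top 43.82760014862997 318.24195870294267 243.13544883280863 [[0.024, -1.0, 0.016], [-0.995, -0.025, -0.096], [0.096, -0.014, -0.995]] [ -31.8  547.9 1121.4]
0.9960416666666667
wrist 64.69462132442956 315.3120555537586 237.04276420527424 [[0.253, -0.967, -0.002], [-0.917, -0.24, 0.319], [-0.309, -0.079, -0.948]] [-649.9  -41.6  380.6]
0.9959798177083333
0.15 [ 164.38342226 -628.39793613  230.52120165] [[0.253, -0.967, -0.0], [-0.967, -0.253, 0.001], [-0.001, 0.0, -1.0]] 1.001538399892063 18.700000000000003
```

View pics/top0.png

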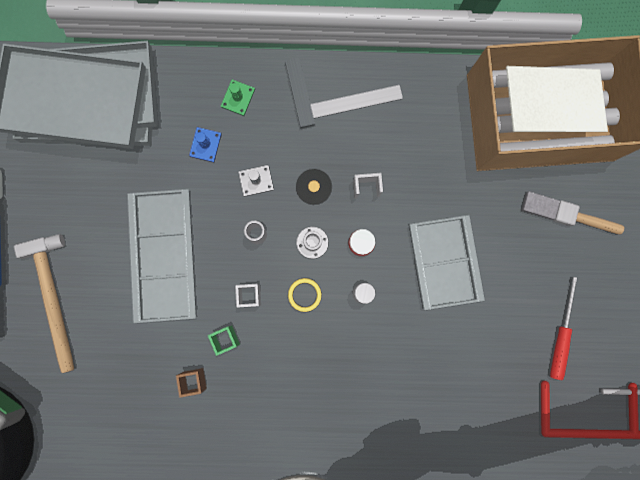

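View pics/scene0.png

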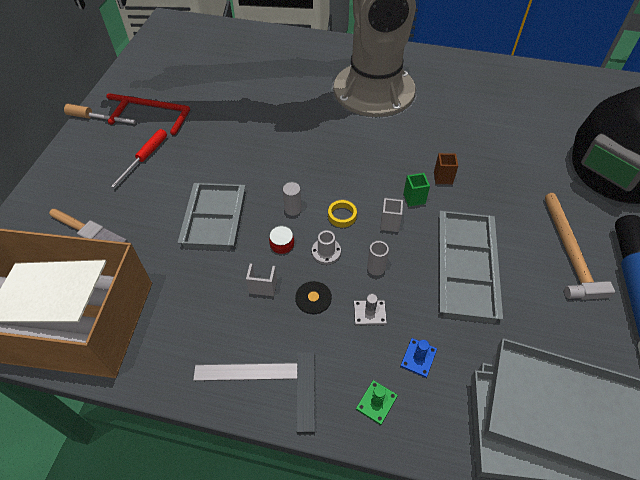

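The top view shows grey stud plate (255,180), with blue (205,144) and green (237,96) decoys. The grey square tube is at (247,295), with green (222,340) and brown (190,383) decoys. The hollow pipe is at (254,230), and its look-alikes are the solid bar (365,293) and the red can (362,242). The flange is at (312,242), with the disc (313,187) and ring (305,295) nearby. The channel is at (368,183), tray3 at (162,256) and tray2 at (446,262).

```bash
cat > h.py <<'E'
import numpy as np,cv2,pickle
def cloud(s):
    f=240/np.tan(np.radians(s["vfov"]/2)); d=s["depth"].astype(float)
    v,u=np.mgrid[0:480,0:640]
    C=np.stack([(u-s["cx"])/f*d,(v-s["cy"])/f*d,d],-1)
    return (C-s["t"])@np.asarray(s["R"])
def ray(s,px,z):
    f=240/np.tan(np.radians(s["vfov"]/2)); R=np.asarray(s["R"]); px=np.atleast_2d(px).astype(float)
    D=np.c_[(px[:,0]-s["cx"])/f,(px[:,1]-s["cy"])/f,np.ones(len(px))]@R; o=-R.T@np.asarray(s["t"])
    return (o+D*((z-o[2])/D[:,2])[:,None])[:,:2]
E
python3 - <<'E'
from h import *
d=pickle.load(open("s0.pkl","rb"))
P={"plate":((255,180),(255,180)),"pipe":(254,230),"sq":(247,295),"chan":(368,183),"flange":(312,242),"bar":(365,293),"can":(362,242)}
uv={"top":{"plate":(255,180,8,22),"stud":(253,176,60,10),"pipe":(254,230,70,16),"sq":(247,295,60,18),"chan":(368,183,55,24),"flange":(312,242,10,24),"neck":(312,240,55,13),"bar":(365,293,70,16)},
"scene":{"plate":(370,312,8,25),"stud":(371,298,60,10),"pipe":(379,245,70,15),"sq":(393,205,60,16),"chan":(261,270,55,24),"flange":(326,250,10,24),"neck":(326,237,55,12),"bar":(291,187,70,14)}}
for c in uv:
    s=d[c];W=cloud(s); print(c,"bench z med",np.median(W[200:300,200:400,2]))
    for n,(u,v,h,r) in uv[c].items():
        yy,xx=np.mgrid[0:480,0:640]; near=np.hypot(xx-u,yy-v)<r*1.3
        m=near&(abs(W[...,2]-h)<4)
        if m.sum()<5: print(n,"few",m.sum()); continue
        p=W[m][:,:2].astype(np.float32); (cx,cy),(w,hh),a=cv2.minAreaRect(p)
        (ccx,ccy),cr=cv2.minEnclosingCircle(p)
        print(n,m.sum(),"z %.1f"%np.median(W[m][:,2]),"rect",np.round([cx,cy,w,hh,a],1),"circ",np.round([ccx,ccy,2*cr],1),"mean",np.round(p.mean(0),1))
    for n,(u,v) in {"tray3":(162,256),"tray2":(446,262)}.items() if c=="top" else {"tray3":(468,265),"tray2":(212,215)}.items():
        yy,xx=np.mgrid[0:480,0:640]
        m=((abs(xx-u)<55)&(abs(yy-v)<85)&(abs(W[...,2]-20)<5)).astype(np.uint8)
        k,l,st,_=cv2.connectedComponentsWithStats(m); i=1+np.argmax(st[1:,4]); m=l==i
        p=W[m][:,:2].astype(np.float32); print(n,m.sum(),"z %.1f"%np.median(W[m][:,2]),cv2.minAreaRect(p))
s=d["top"]
cv2.imwrite("pics/crop1.png",cv2.resize(s["image"][60:410,120:500],None,fx=2,fy=1.7,interpolation=cv2.INTER_CUBIC)[:600,:800])
E
```

```text
top bench z med -0.9111151043544661
plate 552 z 6.7 rect [669.5 114.6  87.6  95.8  69.1] circ [673.6 107.9 108.2] mean [669.9 107. ]
stud 73 z 59.0 rect [671.5 107.3  17.   19.   89.7] circ [671.5 107.1  20.5] mean [671.3 107.6]
pipe 113 z 69.0 rect [564.8 101.8  36.   36.9   2.8] circ [564.6 102.1  37.8] mean [564.4 101.7]
sq 162 z 59.3 rect [444.7 111.8  40.   40.1   4.9] circ [444.  111.7  54.4] mean [444.4 111.8]
chan 151 z 54.1 rect [ 662.4 -110.7   35.7   50.5    5.2] circ [ 661.7 -110.5   58.6] mean [ 667.4 -110.8]
flange 506 z 9.0 rect [559.1  -8.2  67.7  75.6  54.2] circ [564.9  -4.6  89.5] mean [550.1  -6.2]
neck 118 z 53.9 rect [551.5  -6.   34.   33.8   1.3] circ [551.6  -6.3  35.4] mean [551.8  -6.6]
bar 289 z 69.2 rect [ 453.5 -105.9   34.9   36.7    1.9] circ [ 454.1 -105.5   37.5] mean [ 453.4 -105.6]
tray3 2157 z 18.7 ((518.3489990234375, 283.79241943359375), (250.45932006835938, 119.67840576171875), 5.565266132354736)
tray2 1461 z 18.7 ((518.7509155273438, -268.0227355957031), (168.49197387695312, 118.90450286865234), 10.415914535522461)
scene bench z med 0.42993965
[... 365 characters left out ...]
.9  57.8] mean [446.8 113.1]
chan 157 z 54.4 rect [ 664.5 -109.5   38.2   50.6    7.9] circ [ 663.8 -109.2   59.9] mean [ 670.2 -108.4]
flange 346 z 9.6 rect [ 5.305e+02 -5.000e-01  6.130e+01  1.084e+02  7.630e+01] circ [528.  -10.7 115.6] mean [554.2  -2.8]
neck 105 z 54.3 rect [553.9  -5.3  35.8  32.4  12.4] circ [553.6  -5.9  36.9] mean [554.3  -5. ]
bar 190 z 69.7 rect [ 456.2 -104.3   39.4   34.3   15.6] circ [ 456.4 -103.6   40.3] mean [ 456.8 -104.1]
tray3 1884 z 19.5 ((518.9337768554688, 285.51708984375), (254.04367065429688, 118.49137115478516), 5.537242889404297)
tray2 1128 z 19.0 ((519.4129028320312, -266.9075012207031), (172.94996643066406, 119.01625061035156), 9.814212799072266)
```

View pics/crop1.png

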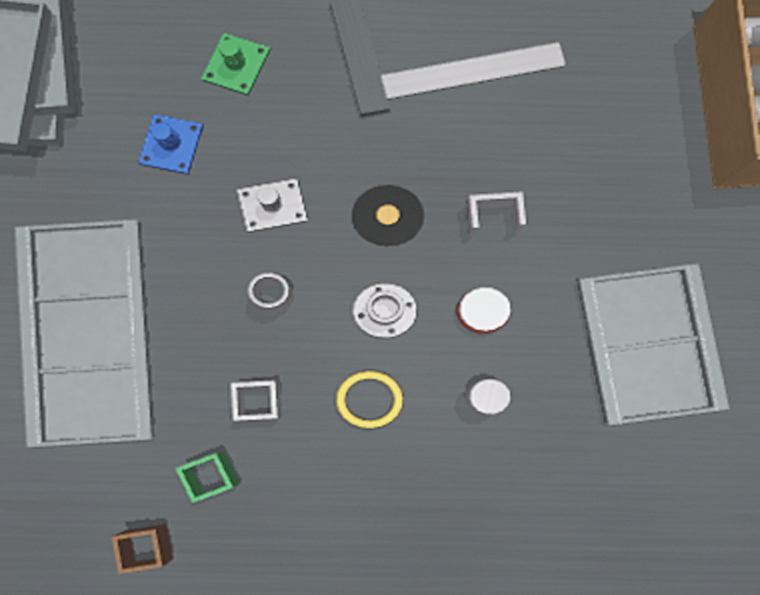

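Both cameras agree to about 2 mm, and the sizes and heights match the description. The crop confirms the choices: grey plate with stud, open pipe, grey square tube, U opening toward the robot, flange. Picking the stud plate first.

```bash
cat > job.py <<'E'
from workcell import *
from h import *
T3=(518.6,284.6,5.55); T2=(519.,-267.5,10.1)
def R(deg):
    a=np.radians(deg);c,s=np.cos(a),np.sin(a)
    return np.array([[c,s,0],[s,-c,0],[0,0,-1.]])
def cell(T,dx):
    a=np.radians(T[2]); return T[0]+dx*np.cos(a),T[1]+dx*np.sin(a)
ZT=165
def pick(xy,yaw,side,tz,op):
    grip(op)
    move_pose([*xy,ZT],R(side+yaw)); servo_line([*xy,tz],v=120)
    grip(0.); s=read_state(); z=s["eef_pos"][2]
    print("gripped gap %.2f z %.1f t %.1f f"%(s["finger_gap"],z,s["t"]),np.round(s["ft_force"],1))
    servo_line([*xy,ZT],v=150); s=read_state(); print("lifted gap %.2f"%s["finger_gap"],np.round(s["ft_force"],1))
    return tz
def place(xy,yaw,side,tz,rel):
    move_pose([*xy,ZT],R(side+yaw)); servo_line([*xy,tz+8],v=120); sleep(.2)
    f0=read_state()["ft_force"][2]; z=tz+8
    while z>tz+1:
        z-=1; servo_line([*xy,z],v=20); f=read_state()["ft_force"][2]
        if f-f0>6: break
    s=read_state(); print("down z cmd %.1f eef %.1f (tz %.1f) df %.1f"%(z,s["eef_pos"][2],tz,f-f0))
    grip(rel); servo_line([*xy,ZT],v=150); s=read_state(); print("t %.1f"%s["t"],np.round(s["ft_force"],1))
def shot(name,n):
    s=snapshot(name); cv2.imwrite(f"pics/{n}.png",s["image"]); return s
E
python3 - <<'E'
from job import *
pick((672.4,108.2),9.8,90,22,.75)
print(read_state()["q"])
place(cell(T3,0),T3[2],90,22,.55)
shot("top","top1")
E
```

```text
gripped gap 0.22 z 22.6 t 5.5 f [-0.1 -0.2  3.3]
lifted gap 0.22 [ 0.4  0.5 -3.6]
[ 0.32773256  0.62633186 -0.82998107  1.51158341  0.4786505   1.21884593
  1.16645798]
down z cmd 25.0 eef 26.5 (tz 22.0) df 13.2
t 11.7 [-0.   0.3 -0.4]
```

View pics/top1.png

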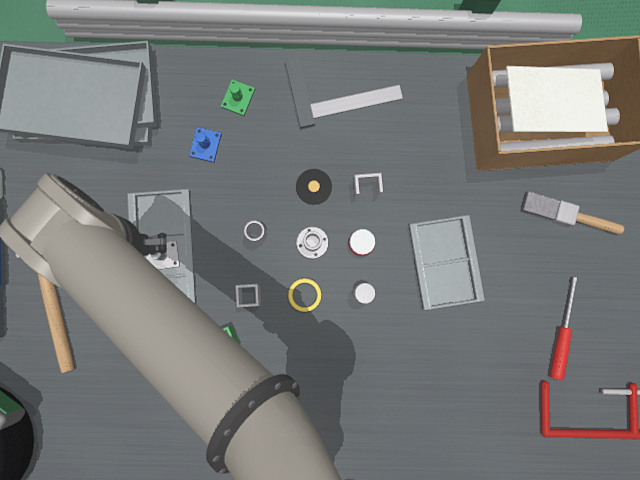

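The plate went down 4 mm above its pick height, which is the tray floor, and now lies in the middle compartment around (165,254). Pipe and channel next.

Run:
```python
from job import *
pick((565.7,102.4),5.5,90,30,.75)
place(cell(T3,-82),T3[2],90,30,.7)
pick((662.8,-110.1),6,90,20,1.)
place(cell(T3,82),T3[2],90,20,.85)
move_pose([560,0,220],R(90))
s=shot("top","top2"); w=shot("scene","sc2")
cv2.imwrite("pics/two.png",np.hstack([cv2.resize(s["image"][170:340,110:280],(400,400)),cv2.resize(w["image"][180:350,390:560],(400,400))]))
```

```text
gripped gap 0.44 z 30.9 t 14.4 f [-0.4 -0.2  5.8]
lifted gap 0.43 [ 0.  -1.4 -2.9]
down z cmd 34.0 eef 34.9 (tz 30.0) df 8.9
t 20.2 [ 0.6 -0.4 -0.1]
gripped gap 0.57 z 20.7 t 24.0 f [-0.2 -0.4  3.5]
lifted gap 0.57 [-0.4 -0.4 -1.7]
down z cmd 23.0 eef 24.7 (tz 20.0) df 11.6
t 30.8 [ 0.4 -0.  -0.8]
```

View pics/two.png

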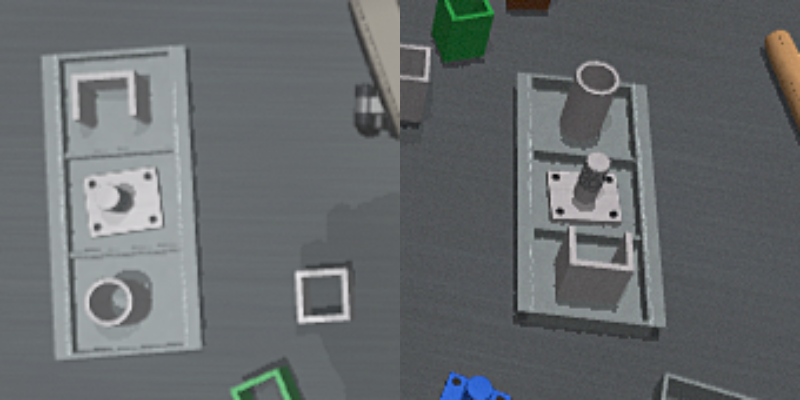

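Tray3 is right: channel, plate and pipe are each upright in their own compartment. Now the flange and the square tube.

Run:
```python
from job import *
pick((552.7,-6),6,-90,22,.72)
place(cell(T2,41),T2[2],-90,22,.65)
pick((445.4,112.5),4.5,-90,24,.8)
place(cell(T2,-41),T2[2],-90,24,.75)
move_pose([560,60,260],R(-90))
s=shot("top","top3"); w=shot("scene","sc3"); pickle.dump({"top":s,"scene":w},open("s3.pkl","wb"))
cv2.imwrite("pics/three.png",np.hstack([cv2.resize(s["image"][190:340,340:490],(400,400)),cv2.resize(w["image"][150:300,160:310],(400,400))]))
W=cloud(s)
for n,(u,v,h) in {"chan":(155,202,59),"stud":(157,254,64),"pipe":(156,298,74),"neck":(438,240,59),"sq":(450,284,64),"bar":(365,293,70)}.items():
    m=np.zeros((480,640),bool); m[v-25:v+25,u-25:u+25]=1; m&=abs(W[...,2]-h)<4
    print(n,m.sum(),np.round(np.median(W[m][:,2]),1),np.round(cv2.minAreaRect(W[m][:,:2].astype(np.float32))[0],1) if m.sum()>4 else None)
print([np.round(cell(T3,d),1) for d in(-82,0,82)],[np.round(cell(T2,d),1) for d in(-41,41)],read_state()["ft_force"])
```

```text
gripped gap 0.41 z 23.0 t 36.4 f [-1.6 -0.1  6. ]
lifted gap 0.41 [ 0.  -0.6 -3.5]
down z cmd 26.0 eef 27.0 (tz 22.0) df 9.6
t 42.4 [-0.7  0.2  0.9]
gripped gap 0.46 z 24.7 t 45.8 f [-0.5  0.2  5.5]
lifted gap 0.46 [-0.7 -1.2 -2.7]
down z cmd 28.0 eef 28.7 (tz 24.0) df 8.2
t 52.3 [ 0.1 -0.3 -0.4]
chan 164 57.8 [599.9 291.3]
stud 72 63.1 [518.  282.7]
pipe 123 72.9 [436.3 276. ]
neck 119 57.7 [ 557.6 -261.1]
sq 165 62.8 [ 477.5 -275. ]
bar 299 69.1 [ 454.1 -105.5]
[array([437. , 276.7]), array([518.6, 284.6]), array([600.2, 292.5])] [array([ 478.6, -274.7]), array([ 559.4, -260.3])] [-0.22146862  0.34985659  0.42022138]
```

View pics/three.png

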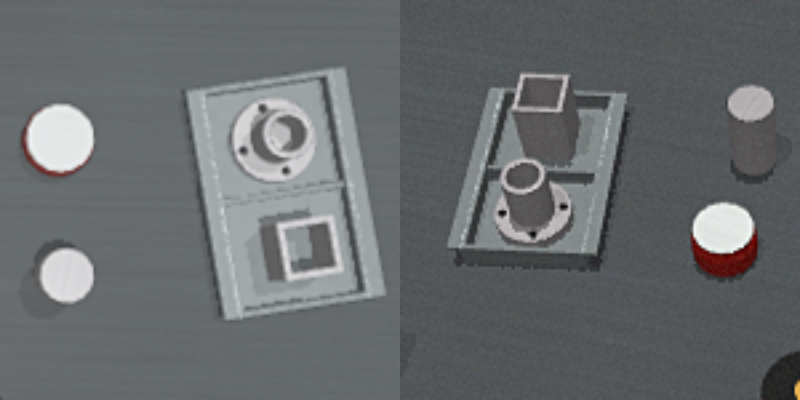

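View pics/top3.png

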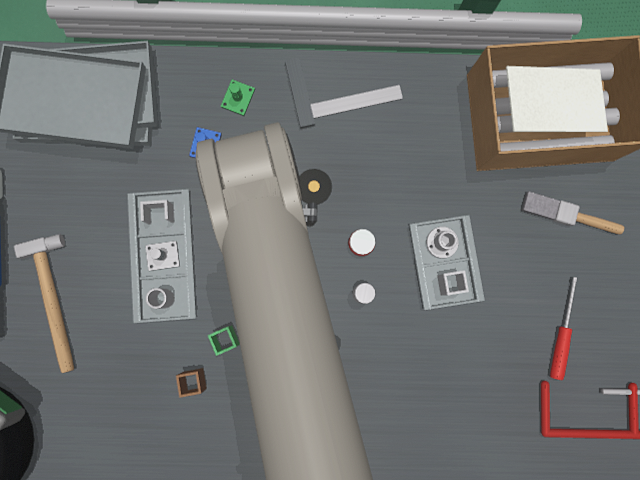

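All five parts stand upright in their compartments: channel (155,208), plate (162,254), pipe (157,297), flange (443,240) and tube (453,284). The bar is untouched at (365,293), and the decoys haven't moved.

```bash
python3 -c "
from workcell import *
print(finish_job())"
```

```text
the job is handed in; nothing more can be done
None
```

Both kits are made up and the job is handed in. The last placing ended at about 52 s on the robot's clock, against the 136 s limit.

- **Three-compartment tray:** the stud plate is in the middle. The pipe is at the end nearer the robot and the U-channel at the far end.
- **Two-compartment tray:** the flange is in the far compartment and the square tube in the near one.

**Last checks:**
- **Position:** each part's centre measured within 2 mm of its compartment's centre.
- **Height:** each top is about as far above its bench height as the 4 mm tray floor, so the parts sit flat. The pictures show them upright.
- **Left alone:** the round bar measures where it stood at the start, and the look-alikes show no movement in the top view. The arm was clear, with no contact force on it.

No check failed. The two cameras differed by about 2 mm throughout, which is within the stated calibration, so I used roughly their average.

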